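Release a radio board from its jig and hold it up to the inspection camera

TASK

Turn the hex nut on the jig's post a quarter turn anticlockwise, seen from above, so that its keeper tab swings clear of the radio board, then lift the board up out of the jig. Hold it in the air 12 cm in front of the inspection camera: upright, its middle level with and centred on the lens, its component side (loudspeaker and cells) squarely facing the lens; do not bump the camera stand with it or disturb the other things on the bench. Finish while still holding it there motionless in the gripper: do not put it down or let go.

Things in the scene. Friction and masses are not known exactly. Their poses are not given: they have to be found in the camera images.
- jig: Fixed jig: aluminium base plate 100 x 250 x 12 mm; at each end a grey slotted block (slot 11 mm wide, to 52 mm above the bench) holds an end of the board; beyond the +y end a steel post, 22 mm diameter, axis at y = +107 mm. Origin: centre of the underside, on the bench; z up, y along the board, x square to it. Jig and station may swap sides.
- nut (a point): Centre of the captive dark hex nut on top of the post, 152 mm above the bench: 26 mm across flats, from 139 to 165 mm (thin stud tip to 171). Fixed under it, turning with it: a steel keeper tab 16 mm wide, 4 mm thick, reaching 50 mm from the axis, 3 mm above the board's top corner, blocking it. Axes turn with the nut: tab points to -y; a flat faces x and every 60 degrees from it.
- keeper (a joint): Turn of nut and tab, rad, positive anticlockwise from above. 0 = tab along and over the board; starts within 0.15 of that. 1.57 = tab square to the board, clear of it, along the jig's +x. Stops at -0.2 and 1.7. The nut does not rise; light friction (0.06 N m), stays where left.
- board: Loose radio board, 0.22 to 0.37 kg, upright in the jig (may lean 0.05 rad), axes as the jig: plywood 9 mm thick (x), 150 wide (y), 120 tall (z), top edge 132 mm up. Origin: middle of its lower edge. +x = component side: loudspeaker, battery holder, up to 35 mm off the plate; -x = front: grille, 12 mm knobs. The top 45 mm are bare: grip mid-way there, across the thickness; balanced.
- board_mid (a point): Middle of the board: 60 mm above its lower edge, mid thickness, mid width. Axes as board.
- speaker (a point): Back of the loudspeaker's magnet, on the component side: in the board's frame x = +34.5, y = -29, z = 40 mm. Axes as board.
- station: Fixed inspection station: grey base plate 300 x 130 x 10 mm, from x = -50 to +250 mm; aluminium post, 22 mm diameter, 330 mm tall, at x = +205 mm carries the camera. Origin: on the bench straight below the place where the board's middle must be held; x axis from there towards the camera, z up.
- lens (a point): Lens front centre of the black inspection camera (60 x 48 x 48 mm, lens 40 mm diameter) on the station's post; 200 to 250 mm above the bench, differs each start. At x = +120, y = 0 in the station's frame, axes parallel to it; the camera looks level along -x. The board's middle belongs at (-120, 0, 0) mm in this frame, the board's +x along this +x.
- solder_spool: Bystander: aluminium-grey solder spool, 62 mm diameter, 52 mm tall, standing; origin at the centre of its underside.
- screwdriver: Bystander: screwdriver 190 mm long, lying on the bench between jig and station; x axis along it.
- screw_cup: Bystander: white plastic cup, 70 mm diameter, 60 mm tall; origin at the centre of its underside.
Mind the look-alikes: they are no part of the job. There is more than one size of the board; the one meant has the size given above.

How it is judged:
On the way, in this order (a step that is already met when the one before it is completed fails the run):
1. The nut is turned and the keeper tab swung clear while the board still stands in the jig (value of joint keeper above 1 rad and z of board in the frame of jig below 0.02 m), for 0.2 s.
2. The board is lifted up out of the jig in the fingers (height (world z) of board above 0.07 m and contact force between the fingers and board above 1 N and contact force between board and jig below 0.5 N), for 0.2 s.
At the end, for the whole second after the job is handed in: Board middle within 20 mm (each lens axis) of the point 120 mm in front of the lens; component side to the lens within 0.2 rad, upright within 0.17 rad, still (0.03 m/s, 0.2 rad/s), held by the fingers, touching neither station nor jig; keeper past 1.0 rad (x of board_mid in the frame of lens between -0.14 and -0.1 m and y of board_mid in the frame of lens between -0.02 and 0.02 m and z of board_mid in the frame of lens between -0.02 and 0.02 m and x of speaker in the frame of lens above -0.12 m and angle between the x axis of board and the x axis of station, either way round below 0.2 rad and angle between board's own z axis and vertical below 0.17 rad and contact force between the fingers and board above 1 N and contact force between board and station below 0.3 N and contact force between board and jig below 0.3 N and linear speed of board below 0.03 m/s and angular speed of board below 0.2 rad/s and value of joint keeper above 1 rad); the arm keeps its last pose, push and grip.
It fails at once if the board bumps the inspection stand or camera (over 3 N) (contact force between board and station above 3 N).
It fails at once if another thing on the bench is moved by more than 30 mm (distance of any of solder_spool, screwdriver, screw_cup from where it was at the start of the episode above 0.03 m).
It also fails if it takes over 53 s, if anything falls off the work surface, if the arm or the gripper's body presses on something with over 40 N, if the wrist force passes 120 N, or if a joint passes its speed limit or range.

ROBOT

A 7-joint arm with a two-finger parallel gripper is mounted at the origin on the work surface. World frame = base frame: x ahead of the robot, y to its left, z up, the work surface at z = 0. Lengths are in m, angles in rad, forces in N, time in s.
With the tool pointing down it reaches from about 0.425 to 0.925 m from the base axis. Payload 6.8 kg.
Tool frame: the origin (TCP) lies midway between the tips of the shut fingers; the grasp point (between the pads) lies 19 mm behind it (r.grip_depth is the distance from the TCP to the grasp point, in m); z points along the fingers, y is the line along which they close (so a half turn about z gives the same grasp; the last joint's range is limited). The gripper opens to 85 mm and grips with 20 to 120 N. Pads are 22 mm wide; open, the fingers measure 114 mm over their backs; the gripper's body (76 mm by 85 mm) begins 54 mm behind the grasp point. The pads swing forward as they close: fully open they stand 13 mm farther back than shut.
Start: joints at [-1.423, 0.477, 0.022, 1.555, -0.011, 1.109, -0.083], TCP at [0.171, 0.653, 0.231] pointing down, gripper open.
Joint ranges: [-2.96, 2.96], [-0.34, 2.1], [-1.41, 1.46], [0.24, 2.44], [-1.37, 4.51], [0.17, 1.92], [-2.96, 2.96]. Speed limits (rad/s): [2.39, 2.39, 3.14, 3.14, 3.14, 3.14, 3.14].

INTERFACE

Orientations are given as a rotation vector (axis times angle).
In Python, from bench import telemetry, grab_frame, calibration, order, silhouettes, r gives the robot as it stands.
- The arm moves only by the tool apply_moves, never from a script. Its argument "moves" is a list of rows, each a list of 7 numbers: the turn, a rotation vector about the tool's x, y, z scaled (see below), then the shift along the tool's x, y, z scaled (see below), then the opening, from -1 (shut) to 1 (fully open). A call has exactly 8 rows; each row shifts and turns the commanded pose from where the row before left it, along the tool's axes as they then stand; what a row does not reach is not made up. The controller multiplies each number of a shift by 1000 mm and each number of a turn by 6 degrees. A row lasts 1/12 s, in which the tool goes at most 41.7 mm and 7.16 degrees, less where a joint would pass 70% of its speed; a pose out of reach is approached as far as the arm can. A call with a number of a shift or a turn outside -1 to 1 is refused whole. A call with a gripper value outside its range is refused whole. The fingers move at their own pace and stop on an object; "grip_force" is the grip in N (left out, the last holds). Time passes only in rows, so rows that do not move let the fingers close, or fill a call up. It gives the time, the measured TCP pose, the force, the opening and the grip force at its end, in the units of the state.
- telemetry.get_obs(): the state, without advancing time (a new reading comes with each control period).
- grab_frame(name): name is "side" or "top" or "wrist"; returns the picture (420x560x3 uint8, blue, green, red); there is no depth.
- calibration(name): a dict with "fx", "fy", "cx", "cy" (pixels), "world_from_camera" (4x4, takes a point from camera to world coordinates); the wrist camera has in their place "mount" (4x4, takes a point from camera to tool coordinates, whose origin is the TCP and whose axes are the flange's). Camera axes: x right, y down, z forward; pixel columns grow to the right and rows downward; lengths in m; the calibration is good to about 2 mm. The wrist camera is an equidistant fisheye: a pixel r from the principal point sees the ray r / f radians off the axis. A picture is of the moment at which its call begins: read the wrist's pose just before it. calibration takes no time and is no camera call.
- order.hand_in(): hands the job in; it is judged then, once.
Trained networks look in the newest picture that a camera, given by its name, has taken for a name from the list of things; names that differ only in an ending like _2 or _b are one class to them, and where a whole thing is asked for, a point or a joint stands for the part that bears it (a point fixed in the world has none). Each returns a list of dicts, best first, with "p" (0 to 1); they miss things now and then, are a little off and sometimes report something else, mostly with a low value. They report only what shows in the picture. A call takes as long as a camera call. They do not tell look-alikes from the thing itself.
- silhouettes(thing, camera): "mask" (420x560 bool, what is visible of it) and "extent" ([centre column, centre row, width, height] in pixels, round what is visible of it).
The state is a dict: "clock": time; "joints": joint angles; "qvel": joint speeds; "tau": joint torques, N m; "tcp_pos": TCP position; "orientation": TCP orientation; "contact_force": force on the tool from outside, world axes, zero at the start; "moment": the same for the moment, N m; "grip_width": finger opening in m; "gripper_force": force on a finger pad.
Only numpy, scipy, OpenCV 4.12 (cv2) and the standard library are available. Lean on these libraries where they do the work, as an engineer would, in place of code of your own. Each camera call takes 0.05 s, during which the arm holds its last target. There are 200 camera calls.

## Working session

There is one attempt and no reset: what is moved stays moved. The work goes in short steps, Python scripts to look and compute and a tool call to move; the robot and the scene stay as the last step left them, time stands still between calls to the robot, and variables do not carry over. Pictures are saved under pics/ and viewed, at most 10 in all, crops included, and the job is handed in when it is done.

Besides the shell and the picture viewer there is one more tool, called after ">>>" in YAML: its name, and indented under it one key for each argument. apply_moves: Moves the arm, as the interface text tells. Its arguments: {"type":"object","properties":{"moves":{"type":"array"},"grip_force":{"type":"number"}},"required":["moves"]}

```bash
ls; mkdir -p pics
python3 - <<'E'
from bench import telemetry, grab_frame, calibration, silhouettes, r
import cv2, numpy as np
o=telemetry.get_obs(); print({k:np.round(v,3) for k,v in o.items()}, r.grip_depth)
fs=[]
for c in ("side","top"):
    f=grab_frame(c); cv2.imwrite(f"pics/{c}0.png",f); fs.append(f)
    K=calibration(c); print(c,K['fx'],K['cx'],K['cy'],np.round(K['world_from_camera'],3).tolist())
    for t in ("board","jig","nut","station","lens","solder_spool","screwdriver","screw_cup"):
        for d in silhouettes(t,c)[:4]: print(c,t,round(d['p'],2),np.round(d['extent']).tolist(),int(d['mask'].sum()))
E
```

```text
pics
{'clock': np.float64(0.0), 'joints': array([-1.423,  0.478,  0.022,  1.557, -0.012,  1.109, -0.083]), 'qvel': array([ 0.   , -0.001, -0.   , -0.   , -0.   ,  0.   ,  0.   ]), 'tau': array([-0.0000e+00, -5.9646e+01,  1.6080e+00, -2.8119e+01,  1.2000e-02,
        1.0000e-02,  0.0000e+00]), 'tcp_pos': array([0.171, 0.652, 0.23 ]), 'orientation': array([-4.010e-01, -3.116e+00,  3.000e-03]), 'contact_force': array([-0.145,  0.3  ,  0.115]), 'moment': array([0.027, 0.041, 0.033]), 'gripper_force': np.float64(0.0), 'grip_width': np.float64(0.085)} 0.0187
side 429.53169657865675 281.8869227077847 208.98952538285516 [[0.713, -0.533, 0.455, -0.013], [-0.701, -0.546, 0.459, -0.504], [0.004, -0.646, -0.763, 0.952], [0.0, 0.0, 0.0, 1.0]]
side board 0.94 [374.0, 255.0, 65.0, 47.0] 1898
side board 0.67 [393.0, 221.0, 43.0, 27.0] 868
side board 0.57 [292.0, 358.0, 114.0, 123.0] 7319
side nut 0.61 [339.0, 223.0, 24.0, 24.0] 280
side station 0.57 [275.0, 130.0, 97.0, 130.0] 4152
side lens 0.73 [183.0, 165.0, 20.0, 29.0] 522
side solder_spool 0.71 [401.0, 332.0, 28.0, 33.0] 785
side screwdriver 0.
[... 194 characters left out ...]
8 [[-0.004, -0.988, 0.156, 0.253], [-1.0, 0.006, 0.009, -0.005], [-0.009, -0.156, -0.988, 1.526], [0.0, 0.0, 0.0, 1.0]]
top board 0.85 [340.0, 125.0, 44.0, 32.0] 895
top board 0.71 [363.0, 181.0, 52.0, 30.0] 713
top board 0.64 [369.0, 286.0, 62.0, 77.0] 4408
top jig 0.81 [358.0, 188.0, 86.0, 55.0] 2057
top nut 0.79 [336.0, 188.0, 26.0, 12.0] 206
top station 0.78 [208.0, 139.0, 71.0, 127.0] 4782
top lens 0.91 [207.0, 108.0, 21.0, 40.0] 738
top solder_spool 0.63 [414.0, 212.0, 25.0, 25.0] 459
top screwdriver 0.92 [278.0, 227.0, 11.0, 36.0] 246
top screwdriver 0.65 [358.0, 187.0, 87.0, 55.0] 2058
top screw_cup 0.74 [145.0, 224.0, 28.0, 20.0] 504
top screw_cup 0.43 [278.0, 215.0, 10.0, 53.0] 309
```

```bash
python3 -c "
from bench import calibration;import numpy as np
K=calibration('wrist');print({k:np.round(v,4).tolist() for k,v in K.items()})"
```

```text
{'fx': 325.1923, 'fy': 325.1923, 'cx': 283.0584, 'cy': 209.4513, 'mount': [[-0.0004, -0.952, -0.3059, 0.078], [1.0, -0.0004, -0.0, -0.0005], [-0.0001, -0.3059, 0.952, -0.1432], [0.0, 0.0, 0.0, 1.0]]}
```

Run:
```python
import cv2, numpy as np
a=cv2.imread('pics/side0.png');b=cv2.imread('pics/top0.png')
cv2.imwrite('pics/side0c.png',cv2.resize(a[20:320,130:480],None,fx=2,fy=2,interpolation=3)[:600])
cv2.imwrite('pics/top0c.png',cv2.resize(b[60:300,120:440],None,fx=2.5,fy=2.5,interpolation=3))
```

```text
(no output)
```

View pics/side0c.png

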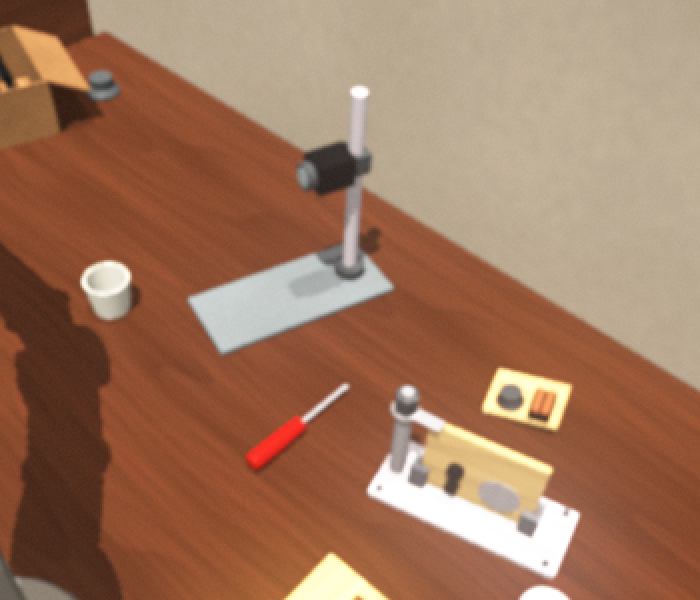

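View pics/top0c.png

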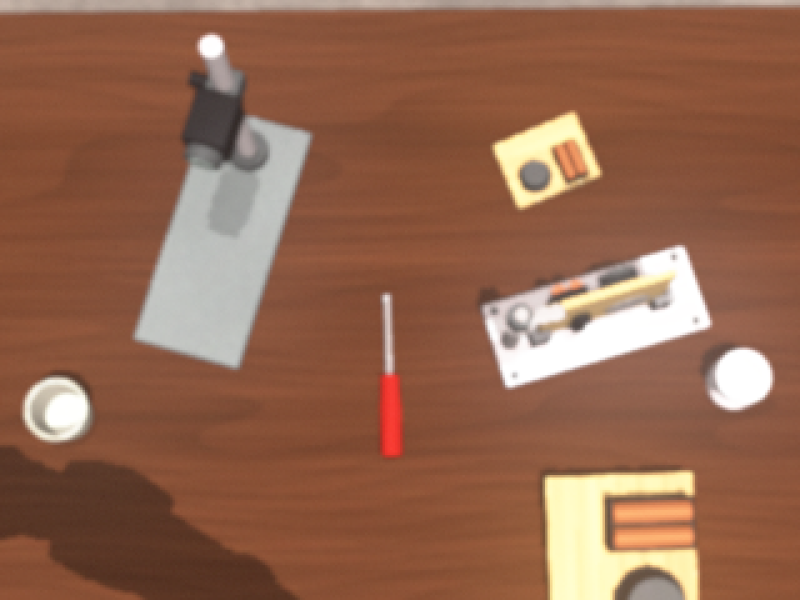

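The top picture shows the jig at full-image px (358,188), with its post and nut at the left end (about (328,187)). The station base is at (209,155) and its lens at about (201,123).

There are three board candidates:
- The small one lying flat at top (340,125) is too small.
- The big one lying flat at (369,286) is too large.
- The one standing in the jig at (363,181), under the keeper tab, is the one meant. I'll check its 150 mm width by measurement.

```bash
cat > h.py <<'E'
import numpy as np, cv2
from bench import telemetry, grab_frame, calibration, silhouettes, r
from scipy.spatial.transform import Rotation as R
from scipy.optimize import least_squares
def ray(c,uv,T=None):
    K=calibration(c); uv=np.array(uv,float)
    d=np.array([(uv[0]-K['cx'])/K['fx'],(uv[1]-K['cy'])/K['fy'],1.])
    if c=='wrist':
        q=np.hypot(*d[:2]); d=np.array([d[0]/q*np.sin(q),d[1]/q*np.sin(q),np.cos(q)]); M=T@K['mount']
    else: M=K['world_from_camera']
    d=M[:3,:3]@d; return M[:3,3],d/np.linalg.norm(d)
def onz(c,uv,z,T=None):
    o,d=ray(c,uv,T); return o+d*(z-o[2])/d[2]
def proj(c,P,T=None):
    K=calibration(c); M=K['world_from_camera'] if c!='wrist' else T@K['mount']
    p=(np.atleast_2d(P)-M[:3,3])@M[:3,:3]
    if c=='wrist':
        q=np.arctan2(np.hypot(p[:,0],p[:,1]),p[:,2])/np.hypot(p[:,0],p[:,1]); xy=p[:,:2]*q[:,None]
    else: xy=p[:,:2]/p[:,2:]
    return xy*[K['fx'],K['fy']]+[K['cx'],K['cy']]
def tool():
    o=telemetry.get_obs(); T=np.eye(4); T[:3,:3]=R.from_rotvec(o['orientation']).as_matrix(); T[:3,3]=o['tcp_pos']; return T
def yawmat(x,y,a):
    T=np.eye(4); c,s=np.cos(a),np.sin(a); T[:2,:2]=[[c,-s],[s,c]]; T[:2,3]=x,y; return T
def fit(c,model,uv,x0,T=None):
    m=np.array(model,float); f=lambda p:(proj(c,(yawmat(*p)@np.c_[m,np.ones(len(m))].T).T[:,:3],T)-uv).ravel()
    s=least_squares(f,x0); return s.x,f(s.x).reshape(-1,2)
E
python3 - <<'E'
from h import *
cr=lambda p:np.array(p)/2.5+[120,60]
jm=[[.05,.125,.012],[.05,-.125,.012],[-.05,-.125,.012],[-.05,.125,.012]]
p,e=fit('top',jm,cr([(487,305),(683,246),(710,324),(510,387)]),[.6,-.2,.2]);print('jig',p.round(4),np.degrees(p[2]),e.round(1).tolist())
J=yawmat(*p)
sm=[[-.05,.065,.01],[-.05,-.065,.01],[.25,-.065,.01]]
s,e=fit('top',sm,cr([(135,338),(238,369),(311,133)]),[.6,.2,-.2]);print('station',s.round(4),np.degrees(s[2]),e.round(1).tolist())
S=yawmat(*s)
N=J@[0,.107,.152,1];print('nut',N[:3],proj('top',N[:3]),proj('side',N[:3]), 'expect side (339,220)')
for z in (.2,.21,.22,.23,.24,.25): L=S@[.12,0,z,1];print(z,proj('top',L[:3]).round(1),proj('side',L[:3]).round(1))
print('board top edge ends: model proj', proj('top',[(J@[0,y,.132,1])[:3] for y in(.075,-.075)]).round(1), proj('side',[(J@[0,y,.132,1])[:3] for y in(.075,-.075)]).round(1))
for t in ('nut','lens','board'):
    for d in silhouettes(t,'side')[:3]: print(t,d['extent'])
T=tool();print(np.degrees(np.arctan2(T[1,1],T[0,1])),T[:3,3])
for n,z,tgt in(('solder_spool',.052,0),('screwdriver',.01,0)):
    d=silhouettes(n,'top')[0]; print(n,onz('top',d['extent'][:2],z))
E
```

```text
jig [ 0.5573 -0.2362  0.2931] 16.794264456849238 [[-1.4, 0.4], [0.6, -0.3], [1.0, 0.1], [-0.2, -0.3]]
station [ 0.5627  0.2343 -0.2839] -16.26361340135234 [[-0.6, 0.3], [0.3, -0.2], [0.3, -0.2]]
nut [ 0.52639302 -0.13373951  0.152     ] [[328.71275613 187.27826494]] [[333.05198555 220.44382181]] expect side (339,220)
0.2 [[201.9 127.9]] [[280.6 114.3]]
0.21 [[201.4 126.8]] [[280.6 111.4]]
0.22 [[200.8 125.6]] [[280.6 108.5]]
0.23 [[200.2 124.4]] [[280.6 105.5]]
0.24 [[199.6 123.1]] [[280.6 102.5]]
0.25 [[199.  121.9]] [[280.6  99.4]]
board top edge ends: model proj [[339.3 185.3]
 [391.8 169.3]] [[344.4 230.7]
 [404.7 255.8]]
nut [338.8, 223.2, 23.8, 23.5]
lens [182.7, 164.6, 20.0, 28.7]
board [374.4, 255.3, 65.2, 47.3]
board [393.0, 220.6, 43.3, 26.7]
board [291.9, 357.6, 113.5, 122.9]
75.3470604732718 [0.17076457 0.65305246 0.23131814]
solder_spool [ 0.47386305 -0.38381761  0.052     ]
screwdriver [0.43711115 0.00206902 0.01      ]
```

>>> apply_moves:
  moves:
    - [0,0,0,-0.0233,-0.02,-0.003,1]
    - [0,0,0,-0.0233,-0.02,-0.003,1]
    - [0,0,0,-0.0233,-0.02,-0.003,1]
    - [0,0,0,-0.0233,-0.02,-0.003,1]
    - [0,0,0,-0.0233,-0.02,-0.003,1]
    - [0,0,0,-0.0233,-0.02,-0.003,1]
    - [0,0,0,-0.0233,-0.02,-0.003,1]
    - [0,0,0,-0.0233,-0.02,-0.003,1]

```text
clock: 1.82
tcp_pos: [0.3113, 0.4498, 0.2556]
orientation: [0.401, 3.116, 0.001]
contact_force: [0.0, -0.1, 0.1]
grip_width: 0.0851
gripper_force: 0.0
```

>>> apply_moves:
  moves:
    - [0,0,0,-0.0233,-0.02,-0.003,1]
    - [0,0,0,-0.0233,-0.02,-0.003,1]
    - [0,0,0,-0.0233,-0.02,-0.003,1]
    - [0,0,0,-0.0233,-0.02,-0.003,1]
    - [0,0,0,-0.0233,-0.02,-0.003,1]
    - [0,0,0,-0.0233,-0.02,-0.003,1]
    - [0,0,0,-0.0233,-0.02,-0.003,1]
    - [0,0,0,-0.0233,-0.02,-0.003,1]

```text
clock: 2.48
tcp_pos: [0.4512, 0.2478, 0.2797]
orientation: [0.401, 3.116, 0.001]
contact_force: [-0.1, 0.2, -0.5]
grip_width: 0.0852
gripper_force: 0.0
```

>>> apply_moves:
  moves:
    - [0,0,0.985,0,0,0,1]
    - [0,0,0.985,0,0,0,1]
    - [0,0,0.985,0,0,0,1]
    - [0,0,0.985,0,0,0,1]
    - [0,0,0.985,0,0,0,1]
    - [0,0,0.985,0,0,0,1]
    - [0,0,0.985,0,0,0,1]
    - [0,0,0.985,0,0,0,1]

```text
clock: 3.15
tcp_pos: [0.4505, 0.2491, 0.2795]
orientation: [-1.623, -2.69, -0.001]
contact_force: [-0.7, 0.3, -0.7]
grip_width: 0.0853
gripper_force: 0.0
```

>>> apply_moves:
  moves:
    - [0,0,0.985,0,0,0,1]
    - [0,0,0.985,0,0,0,1]
    - [0,0,0.985,0,0,0,1]
    - [0,0,0.985,0,0,0,1]
    - [0,0,0.985,0,0,0,1]
    - [0,0,0.985,0,0,0,1]
    - [0,0,0.985,0,0,0,1]
    - [0,0,0.985,0,0,0,1]

```text
clock: 3.82
tcp_pos: [0.4505, 0.2492, 0.2794]
orientation: [-2.566, -1.813, -0.0]
contact_force: [0.3, -0.4, 0.4]
grip_width: 0.0858
gripper_force: 0.0
```

>>> apply_moves:
  moves:
    - [0,0,0.985,0,0,0,1]
    - [0,0,0.985,0,0,0,1]
    - [0,0,0.985,0,0,0,1]
    - [0,0,0.985,0,0,0,1]
    - [0,0,0,-0.0191,0.0265,0,1]
    - [0,0,0,-0.0191,0.0265,0,1]
    - [0,0,0,-0.0191,0.0265,0,1]
    - [0,0,0,-0.0191,0.0265,0,1]

```text
clock: 4.48
tcp_pos: [0.4763, 0.1198, 0.2795]
orientation: [-2.879, -1.257, -0.001]
contact_force: [0.5, -0.1, -0.7]
grip_width: 0.0855
gripper_force: 0.0
```

>>> apply_moves:
  moves:
    - [0,0,0,-0.0191,0.0265,0,1]
    - [0,0,0,-0.0191,0.0265,0,1]
    - [0,0,0,-0.0191,0.0265,0,1]
    - [0,0,0,-0.0191,0.0265,0,1]
    - [0,0,0,-0.0191,0.0265,0,1]
    - [0,0,0,-0.0191,0.0265,0,1]
    - [0,0,0,0,0,0,1]
    - [0,0,0,0,0,0,1]

```text
clock: 5.15
tcp_pos: [0.5148, -0.0733, 0.2795]
orientation: [2.882, 1.25, 0.0]
contact_force: [-1.1, 0.1, -0.1]
grip_width: 0.0856
gripper_force: 0.0
```

Run:
```python
from h import *
T=tool(); np.save('T1.npy',T); f=grab_frame('wrist'); 
p=[.5573,-.2362,.2931]; J=yawmat(*p)
for t in ('nut','board','jig'):
    for d in silhouettes(t,'wrist')[:3]: print(t,round(d['p'],2),np.round(d['extent']).tolist())
print(np.degrees(np.arctan2(T[1,1],T[0,1])))
P=np.array([(J@[*q,1])[:3] for q in ([0,.107,.165],[0,.075,.132],[0,-.075,.132],[0,.057,.139],[.05,.125,.012],[-.05,.125,.012],[.05,-.125,.012],[-.05,-.125,.012])])
print(proj('wrist',P,T).round().tolist())
cv2.imwrite('pics/w1.png',cv2.resize(f,None,fx=1.4,fy=1.4,interpolation=3)); cv2.imwrite('pics/w1raw.png',f)
```

```text
nut 0.74 [349.0, 235.0, 61.0, 49.0]
board 0.93 [404.0, 249.0, 112.0, 100.0]
board 0.81 [256.0, 330.0, 145.0, 76.0]
board 0.79 [459.0, 114.0, 83.0, 90.0]
jig 0.67 [378.0, 225.0, 165.0, 131.0]
jig 0.53 [225.0, 140.0, 106.0, 113.0]
-43.115116984702695
[[339.0, 244.0], [360.0, 245.0], [457.0, 299.0], [376.0, 256.0], [329.0, 157.0], [289.0, 221.0], [461.0, 244.0], [424.0, 294.0]]
```

View pics/w1.png

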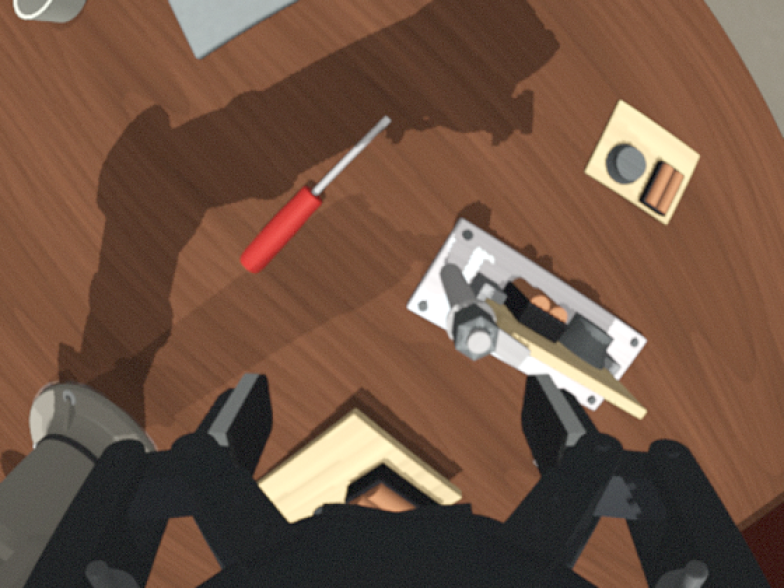

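Run:
```python
from h import *
T=np.load('T1.npy')
jm=[[.05,.125,.012],[-.05,.125,.012],[.05,-.125,.012],[-.05,-.125,.012],[0,.107,.171]]
uv=np.array([(463,220),(408,307),(646,340),(597,408),(479.5,341.5)])/1.4
p,e=fit('wrist',jm,uv,[.557,-.236,.293],T); print(p.round(4),e.round(1).tolist())
p4,e=fit('wrist',jm[:4],uv[:4],[.557,-.236,.293],T); print(p4.round(4),e.round(1).tolist(), proj('wrist',(yawmat(*p4)@[0,.107,.171,1])[:3],T),uv[4], onz('wrist',uv[4],.171,T))
f=cv2.imread('pics/w1raw.png'); cv2.imwrite('pics/w1c.png',cv2.resize(f[200:310,310:470],None,fx=5,fy=5,interpolation=3))
```

```text
[ 0.5604 -0.236   0.2953] [[-0.3, -1.3], [-0.4, 0.6], [1.3, -0.8], [-1.1, 1.1], [0.5, 0.5]]
[ 0.5605 -0.2365  0.2957] [[-0.1, -1.0], [-0.2, 0.8], [1.5, -0.7], [-0.9, 1.2]] [[343.29196824 244.80555785]] [342.5        243.92857143] [ 0.52928919 -0.1330279   0.171     ]
```

View pics/w1c.png

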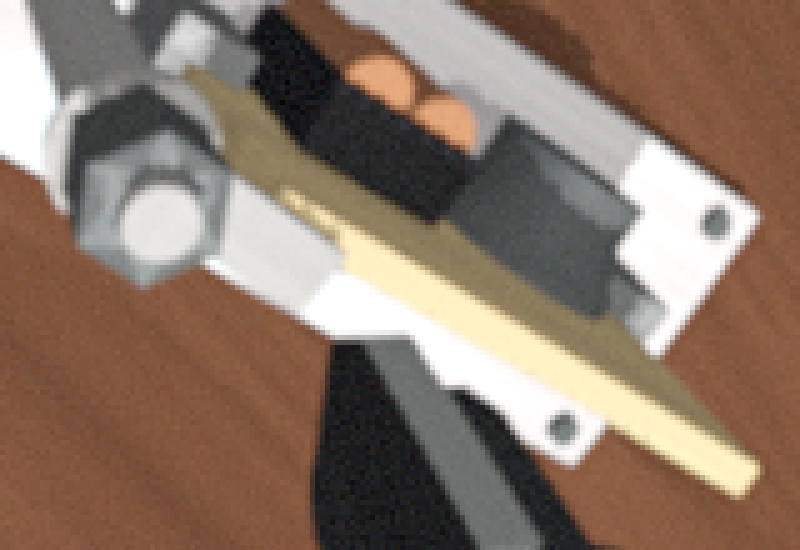

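The crop confirms the board in the jig: cells at crop (410,105), speaker at (545,225), with the keeper tab over its near corner. Hex vertices are around crop (155,207).

Run:
```python
from h import *
T=np.load('T1.npy')
a=np.radians(30+60*np.arange(6)); hexm=np.c_[.015*np.cos(a),.015*np.sin(a),.165+0*a]
# image vertices, ordered by trial
V=np.array([(148,128),(228,170),(222,250),(145,285),(80,248),(85,165)])/5+[310,200]
tipA=np.array([[345,248]])/5+[310,200]; tipB=np.array([[303,309]])/5+[310,200]
best=[]
for dirn in (1,-1):
  for k in range(6):
    W=np.roll(V[::dirn],k,0)
    p,e=fit('wrist',hexm,W,[.529,-.133,.2957],T); best.append((np.abs(e).max(),p))
best=[b for b in sorted(best,key=lambda b:b[0])[:6]]
for b in best: print(b[0].round(2),b[1].round(4),((np.degrees(b[1][2])-16.9+30)%60-30).round(1))
for th in (-.15,-.05,0,.05,.15):
    M=yawmat(.5293,-.133,.2957+th); print(th,((proj('wrist',[(M@[x,-.05,.139,1])[:3] for x in(.008,-.008)],T)-[310,200])*5).round().tolist(),'obs',[345,248],[303,309])
# board: top face corners
for l in(-.05,0,.05):
    J=yawmat(.5605,-.2365,.2957); q=[(x+.12*np.sin(l),-.075,.132) for x in(.0045,-.0045)]+[(x+.12*np.sin(l),.0,.132) for x in(.0045,-.0045)]
    print(l,((proj('wrist',[(J@[*c,1])[:3] for c in q],T)-[310,200])*5).round().tolist(),'obs end',[760,462],[742,497])
```

```text
1.85 [ 0.5283 -0.1328 -1.8014] -0.1
1.85 [ 0.5283 -0.1328 -0.7542] -0.1
1.85 [ 0.5283 -0.1328  0.293 ] -0.1
1.85 [ 0.5283 -0.1328  1.3402] -0.1
1.85 [ 0.5283 -0.1328  2.3874] -0.1
1.85 [ 0.5283 -0.1328  3.4346] -0.1
-0.15 [[343.0, 265.0], [288.0, 323.0]] obs [345, 248] [303, 309]
-0.05 [[356.0, 244.0], [307.0, 306.0]] obs [345, 248] [303, 309]
0 [[362.0, 233.0], [316.0, 297.0]] obs [345, 248] [303, 309]
0.05 [[367.0, 222.0], [325.0, 288.0]] obs [345, 248] [303, 309]
0.15 [[376.0, 199.0], [340.0, 269.0]] obs [345, 248] [303, 309]
-0.05 [[740.0, 491.0], [717.0, 520.0], [527.0, 372.0], [503.0, 404.0]] obs end [760, 462] [742, 497]
0 [[755.0, 472.0], [732.0, 501.0], [544.0, 350.0], [519.0, 382.0]] obs end [760, 462] [742, 497]
0.05 [[771.0, 452.0], [748.0, 482.0], [560.0, 328.0], [536.0, 361.0]] obs end [760, 462] [742, 497]
```

>>> apply_moves:
  moves:
    - [0,0,0,-0.0085,0.0128,0,1]
    - [0,0,0,-0.0085,0.0128,0,1]
    - [0,0,0,-0.0085,0.0128,0,1]
    - [0,0,0,-0.0085,0.0128,0,1]
    - [0,0,0,0,0,0.02,1]
    - [0,0,0,0,0,0.02,1]
    - [0,0,0,0,0,0.02,1]
    - [0,0,0,0,0,0,1]

```text
clock: 6.02
tcp_pos: [0.5271, -0.1287, 0.2159]
orientation: [-2.875, -1.259, 0.008]
contact_force: [-0.2, 0.1, -0.6]
grip_width: 0.0854
gripper_force: 0.0
```

Run:
```python
from h import *
T=tool(); f=grab_frame('wrist'); print(T[:3,3],np.degrees(np.arctan2(T[1,1],T[0,1])))
print('tip pred',proj('wrist',[.5288,-.133,.171],T))
g=cv2.cvtColor(f,cv2.COLOR_BGR2GRAY)
u=proj('wrist',[.5288,-.133,.171],T)[0].astype(int)
cv2.imwrite('pics/w2.png',cv2.resize(f[max(0,u[1]-75):u[1]+75,u[0]-100:u[0]+100],None,fx=4,fy=4,interpolation=3)); print(u)
```

```text
[ 0.52714113 -0.12866851  0.21591965] -42.71261530811144
tip pred [[289.19527536 239.23752631]]
[289 239]
```

View pics/w2.png

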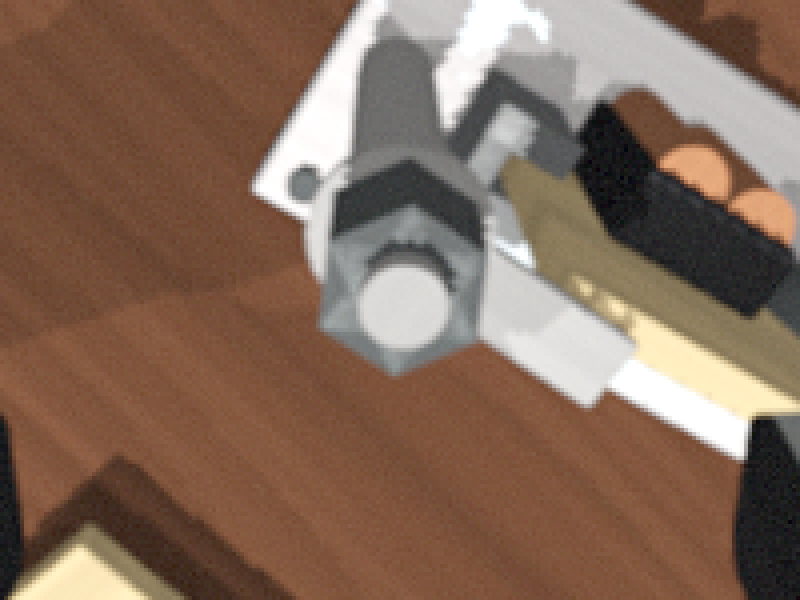

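Run:
```python
from h import *
T=tool(); print(T[:3,3],np.degrees(np.arctan2(T[1,1],T[0,1])))
n=onz('wrist',(289.75,241),.171,T); t=onz('wrist',(342,258),.139,T); d=t-n
print(n,t,np.hypot(*d[:2]),'theta',np.degrees(np.arctan2(d[1],d[0]))+90-16.9)
print('tool',(np.linalg.inv(T)@[*n[:2],.144,1])[:3])
```

```text
[ 0.52810268 -0.12927077  0.21782848] -42.746463109314675
[ 0.52875922 -0.13538785  0.171     ] [ 0.53947406 -0.1840388   0.139     ] 0.04981689280148835 theta -4.479513618461702
tool [-0.00386971  0.00487602  0.07382238]
```

>>> apply_moves:
  moves:
    - [0,0,0.75,-0.0032,0.004,0,1]
    - [0,0,0,0,0,0.015,1]
    - [0,0,0,0,0,0.015,1]
    - [0,0,0,0,0,0.015,1]
    - [0,0,0,0,0,0.015,1]
    - [0,0,0,0,0,0.0135,1]
    - [0,0,0,0,0,0,1]
    - [0,0,0,0,0,0,1]

```text
clock: 6.73
tcp_pos: [0.5305, -0.1354, 0.1466]
orientation: [-2.926, -1.144, -0.001]
contact_force: [0.6, -0.4, 1.1]
grip_width: 0.0856
gripper_force: 0.0
```

>>> apply_moves:
  moves:
    - [0,0,0,0,0,0,-1]
    - [0,0,0,0,0,0,-1]
    - [0,0,0,0,0,0,-1]
    - [0,0,0,0,0,0,-1]
    - [0,0,0,0,0,0,-1]
    - [0,0,0,0,0,0,-1]
    - [0,0,0,0,0,0,-1]
    - [0,0,0,0,0,0,-1]
  grip_force: 30

```text
clock: 7.4
tcp_pos: [0.5279, -0.1335, 0.1459]
orientation: [-2.92, -1.141, 0.004]
contact_force: [-8.8, 8.2, 11.6]
grip_width: 0.0255
gripper_force: 31.8
```

>>> apply_moves:
  moves:
    - [0,0,0,0,-0.002,-0.0015,-1]
    - [0,0,-1,0,0,0,-1]
    - [0,0,-1,0,0,0,-1]
    - [0,0,-1,0,0,0,-1]
    - [0,0,-1,0,0,0,-1]
    - [0,0,-1,0,0,0,-1]
    - [0,0,-1,0,0,0,-1]
    - [0,0,-1,0,0,0,-1]

```text
clock: 8.07
tcp_pos: [0.5283, -0.1336, 0.1462]
orientation: [-2.316, -2.121, 0.001]
contact_force: [3.7, 1.0, -11.7]
grip_width: 0.0249
gripper_force: 33.3
```

>>> apply_moves:
  moves:
    - [0,0,-1,0,0,0,-1]
    - [0,0,-1,0,0,0,-1]
    - [0,0,-1,0,0,0,-1]
    - [0,0,-1,0,0,0,-1]
    - [0,0,-1,0,0,0,-1]
    - [0,0,-1,0,0,0,-1]
    - [0,0,-1,0,0,0,-1]
    - [0,0,-1,0,0,0,-1]

```text
clock: 8.73
tcp_pos: [0.5288, -0.1335, 0.1462]
orientation: [-1.253, -2.881, -0.001]
contact_force: [5.1, 2.2, -12.7]
grip_width: 0.0253
gripper_force: 33.2
```

>>> apply_moves:
  moves:
    - [0,0,0,0,0,0,1]
    - [0,0,0,0,0,0,1]
    - [0,0,0,0,0,0,1]
    - [0,0,0,0,0,0,1]
    - [0,0,0,0,0,-0.02,1]
    - [0,0,0,0,0,-0.025,1]
    - [0,0,0,0,0,-0.025,1]
    - [0,0,0,0,0,-0.025,1]

```text
clock: 9.4
tcp_pos: [0.5284, -0.1347, 0.2436]
orientation: [1.264, 2.876, -0.0]
contact_force: [0.8, 0.1, 0.3]
grip_width: 0.0855
gripper_force: 0.0
```

Run:
```python
from h import *
T=tool(); np.save('T3.npy',T); f=grab_frame('wrist'); print(T[:3,3],np.degrees(np.arctan2(T[1,1],T[0,1])),telemetry.get_obs()['joints'].round(2))
print(silhouettes('board','wrist')[0]['extent'])
cv2.imwrite('pics/w3raw.png',f); cv2.imwrite('pics/w3.png',cv2.resize(f,None,fx=1.4,fy=1.4,interpolation=3))
```

```text
[ 0.52841353 -0.13469348  0.24357472] 42.53479556344848 [-0.12  0.25  0.31  1.86 -0.09  1.03  0.97]
[373.2, 300.4, 79.7, 78.1]
```

View pics/w3.png

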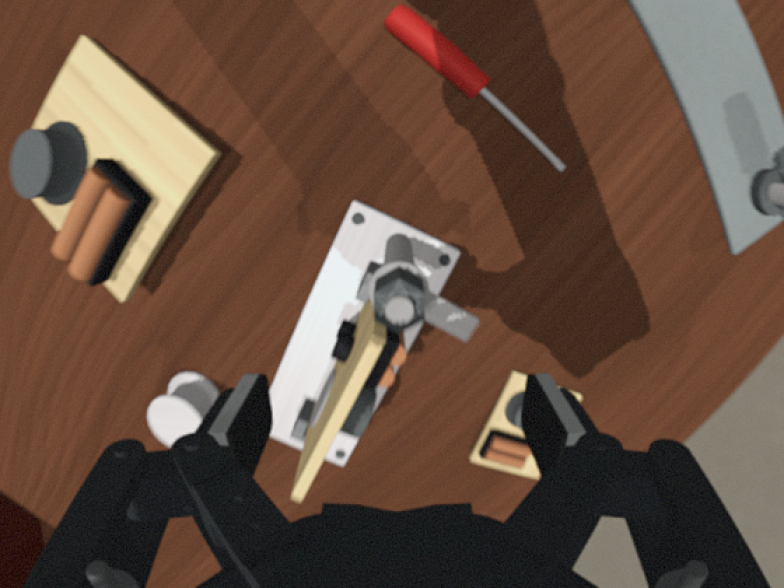

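Run:
```python
from h import *
T=np.load('T3.npy'); J=yawmat(.5605,-.2365,.2957); Ji=np.linalg.inv(J)
for q in [(378,306),(298,498),(400,307)]: 
    z=.171 if q[0]==400 else .132
    w=onz('wrist',np.array(q)/1.4,z,T); print(q,w.round(4),(Ji@[*w,1])[:3].round(4))
f=cv2.imread('pics/w3raw.png')
# yellow top-face segmentation: bright yellow
h=cv2.cvtColor(f,cv2.COLOR_BGR2HSV); m=((h[...,0]>15)&(h[...,0]<32)&(h[...,1]>60)&(h[...,2]>150)).astype(np.uint8); m[:,:195]=0;m[:,290:]=0;m[:210]=0
n,l,s,c=cv2.connectedComponentsWithStats(m); i=1+s[1:,4].argmax(); print(s[i])
ys,xs=np.where(l==i); W=np.array([(Ji@[*onz('wrist',(x,y),.132,T),1])[:2] for x,y in zip(xs,ys)])
print('y range',np.percentile(W[:,1],[0.5,99.5]).round(4))
for y in np.arange(-.06,.07,.02):
    k=abs(W[:,1]-y)<.006; print(round(y,3),k.sum(),np.percentile(W[k,0],[3,50,97]).round(4) if k.sum() else '')
```

```text
(378, 306) [ 0.5284 -0.151   0.132 ] [-0.0058  0.0911  0.132 ]
(298, 498) [ 0.5866 -0.3093  0.132 ] [ 0.0038 -0.0773  0.132 ]
(400, 307) [ 0.5289 -0.1327  0.171 ] [-0.      0.1085  0.171 ]
[ 208  230   66  129 1829]
y range [-0.0791  0.0771]
-0.06 86 [-0.0031  0.002   0.007 ]
-0.04 114 [-0.0071  0.0006  0.0069]
-0.02 127 [-0.0087 -0.0003  0.0055]
0.0 139 [-0.008   0.0005  0.0068]
0.02 172 [-0.0085  0.0005  0.0071]
0.04 196 [-0.0096  0.0001  0.0072]
0.06 187 [-0.005   0.0012  0.0071]
```

>>> apply_moves:
  moves:
    - [0,0,0.85,0,0,0,1]
    - [0,0,0.85,0,0,0,1]
    - [0,0,0.85,0,0,0,1]
    - [0,0,0.85,0,0,0,1]
    - [0,0,0.85,0,0,0,1]
    - [0,0,0,-0.027,0.0007,0,1]
    - [0,0,0,-0.027,0.0007,0,1]
    - [0,0,0,-0.027,0.0007,0,1]

```text
clock: 10.17
tcp_pos: [0.5547, -0.2117, 0.242]
orientation: [-1.865, -2.528, -0.0]
contact_force: [0.1, 0.7, 0.0]
grip_width: 0.0852
gripper_force: 0.0
```

>>> apply_moves:
  moves:
    - [0,0,0,-0.027,0.0007,0,1]
    - [0,0,0,0,0,0.018,1]
    - [0,0,0,0,0,0.018,1]
    - [0,0,0,0,0,0.018,1]
    - [0,0,0,0,0,0.018,1]
    - [0,0,0,0,0,0,1]
    - [0,0,0,0,0,0,1]
    - [0,0,0,0,0,0,1]

```text
clock: 10.83
tcp_pos: [0.5636, -0.2371, 0.1711]
orientation: [1.866, 2.526, 0.0]
contact_force: [-0.1, -0.2, -0.0]
grip_width: 0.085
gripper_force: 0.0
```

Run:
```python
from h import *
T=tool(); print(T[:3,3],np.degrees(np.arctan2(T[1,1],T[0,1])))
print((np.linalg.inv(T)@[.5625,-.2369,.094,1])[:3].round(4))
```

```text
[ 0.563565   -0.23712811  0.17111676] 17.11259805356762
[ 0.0006 -0.001   0.0771]
```

>>> apply_moves:
  moves:
    - [0,0,0,0,-0.001,0.015,1]
    - [0,0,0,0,0,0.015,1]
    - [0,0,0,0,0,0.015,1]
    - [0,0,0,0,0,0.015,1]
    - [0,0,0,0,0,0.012,1]
    - [0,0,0,0,0,0.005,1]
    - [0,0,0,0,0,0,1]
    - [0,0,0,0,0,0,1]

```text
clock: 11.5
tcp_pos: [0.5626, -0.2374, 0.094]
orientation: [1.865, 2.527, 0.0]
contact_force: [-0.9, -0.8, 1.7]
grip_width: 0.0853
gripper_force: 0.0
```

>>> apply_moves:
  moves:
    - [0,0,0,0,0,0,-1]
    - [0,0,0,0,0,0,-1]
    - [0,0,0,0,0,0,-1]
    - [0,0,0,0,0,0,-1]
    - [0,0,0,0,0,0,-1]
    - [0,0,0,0,0,0,-1]
    - [0,0,0,0,0,0,-1]
    - [0,0,0,0,0,0,-1]
  grip_force: 60

```text
clock: 12.17
tcp_pos: [0.5612, -0.2375, 0.0935]
orientation: [-1.866, -2.526, 0.001]
contact_force: [-3.7, -0.4, 5.9]
grip_width: 0.0085
gripper_force: 58.5
```

>>> apply_moves:
  moves:
    - [0,0,0,0,0,-0.01,-1]
    - [0,0,0,0,0,-0.01,-1]
    - [0,0,0,0,0,-0.015,-1]
    - [0,0,0,0,0,-0.015,-1]
    - [0,0,0,0,0,-0.02,-1]
    - [0,0,0,0,0,-0.02,-1]
    - [0,0,0,0,0,-0.02,-1]
    - [0,0,0,0,0,-0.02,-1]

```text
clock: 12.83
tcp_pos: [0.5625, -0.2369, 0.2252]
orientation: [1.864, 2.527, 0.001]
contact_force: [-0.1, 0.9, -2.0]
grip_width: 0.0083
gripper_force: 58.5
```

>>> apply_moves:
  moves:
    - [0,0,0,0,0,-0.01,-1]
    - [0,0,0,0,0,-0.01,-1]
    - [0,0,0,0,0,0,-1]
    - [0,0,0,0,0,0,-1]
    - [0,0,0,0,0,0,-1]
    - [0,0,0,0,0,0,-1]
    - [0,0,0,0,0,0,-1]
    - [0,0,0,0,0,0,-1]

```text
clock: 13.5
tcp_pos: [0.5619, -0.237, 0.2425]
orientation: [-1.865, -2.527, 0.001]
contact_force: [-0.5, -0.2, -1.8]
grip_width: 0.0082
gripper_force: 58.7
```

Run:
```python
from h import *
T=tool(); f=grab_frame('side'); g=grab_frame('top'); w=grab_frame('wrist')
for c,i in(('side',f),('top',g),('wrist',w)): cv2.imwrite(f'pics/{c}4.png',i)
a=cv2.resize(f[80:250,230:430],None,fx=3,fy=3,interpolation=3); b=cv2.resize(g[80:200,160:240],None,fx=4.25,fy=4.25,interpolation=3)[:510]
print(a.shape,b.shape); h=min(len(a),len(b)); m=np.hstack([a[:h,:480],b[:h,:320]]); cv2.imwrite('pics/m4.png',m)
np.save('T4.npy',T); print(T[:3,3],np.degrees(np.arctan2(T[1,1],T[0,1])))
for t in('station','lens','board'):
  for c in('side','top'):
    for d in silhouettes(t,c)[:3]: print(t,c,round(d['p'],2),np.round(d['extent'],1).tolist())
```

```text
(510, 600, 3) (510, 340, 3)
[ 0.56186256 -0.23701716  0.24250829] 17.140720995751277
station side 0.71 [276.4, 132.9, 96.4, 127.7]
station top 0.96 [207.9, 139.5, 70.2, 131.4]
lens side 0.65 [295.9, 104.6, 32.2, 28.3]
lens top 0.82 [206.1, 109.4, 21.1, 39.0]
board side 0.66 [291.9, 357.0, 117.2, 121.8]
board side 0.55 [385.1, 218.6, 74.2, 61.8]
board side 0.37 [402.4, 331.1, 27.5, 36.9]
board top 0.87 [339.8, 125.7, 39.8, 33.3]
board top 0.76 [372.5, 286.9, 56.3, 76.6]
board top 0.57 [351.8, 169.8, 21.1, 26.6]
```

View pics/m4.png

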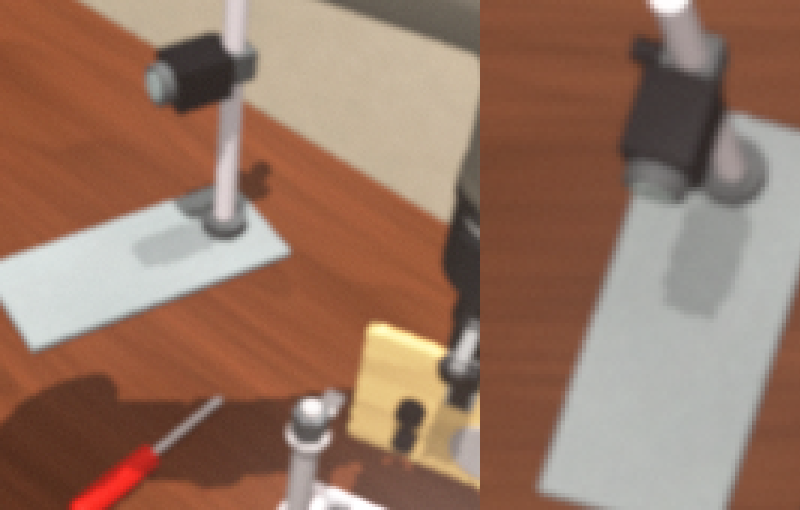

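The side view shows the board clear above the jig (free edge around crop (375,325)) and the lens front at crop (158,83). In the top view the lens front is at about crop (655,190).

Run:
```python
from h import *
A=[('top',(-.05,.065,.01),(174,195.2)),('top',(-.05,-.065,.01),(215.2,207.6)),('top',(.25,-.065,.01),(244.4,113.2)),('top',(.205,0,.33),(204.4,78.8)),
('side',(-.05,.065,.01),(225,169)),('side',(-.05,-.065,.01),(241,196.8)),('side',(.25,-.065,.01),(326.4,163.6)),('side',(.205,0,.33),(309.5,66)),
('top',(.12,0,None),(201.2,124.8)),('side',(.12,0,None),(282.7,107.7))]
def f(p):
    S=yawmat(*p[:3]); return np.concatenate([proj(c,(S@[m[0],m[1],p[3] if m[2] is None else m[2],1])[:3])[0]-uv for c,m,uv in A])
s=least_squares(f,[.5627,.2343,-.284,.222],loss='soft_l1'); print(s.x.round(4),np.degrees(s.x[2])); print(f(s.x).reshape(-1,2).round(1).tolist())
T=tool(); S=yawmat(*s.x[:3]); 
# board pose in tool: board_mid is below TCP: TCP world z = .0935 when bottom at .012
print('target mid',(S@[0,0,s.x[3],1])[:3],'TCP z',s.x[3]+.0935-.072)
print(np.linalg.norm(s.x[:2]))
```

```text
[ 0.5628  0.2322 -0.2827  0.2239] -16.199081221226503
[[0.1, 0.3], [1.1, -0.2], [0.9, -0.2], [0.7, -0.3], [-1.9, -0.4], [-0.5, -0.9], [0.4, -0.8], [-0.0, -0.7], [0.1, 0.2], [-1.6, -0.1]]
target mid [0.56283748 0.2321897  0.22391746] TCP z 0.24541745520123043
0.6088498064520176
```

>>> apply_moves:
  moves:
    - [0,0,0,0,0,-0.0125,-1]
    - [0,0,0,0,0,-0.0125,-1]
    - [0,0,0,0,0,-0.0125,-1]
    - [0,0,0,0,0,-0.0125,-1]
    - [0,0,0.7,0,0,0,-1]
    - [0,0,0.7,0,0,0,-1]
    - [0,0,0.7,0,0,0,-1]
    - [0,0,0.7,0,0,0,-1]

```text
clock: 14.62
tcp_pos: [0.5626, -0.2373, 0.295]
orientation: [2.218, 2.223, 0.002]
contact_force: [-0.3, -0.2, -1.8]
grip_width: 0.0082
gripper_force: 58.5
```

>>> apply_moves:
  moves:
    - [0,0,0.7,0,0,0,-1]
    - [0,0,0.7,0,0,0,-1]
    - [0,0,0.7,0,0,0,-1]
    - [0,0,0.66,0,0,0,-1]
    - [0,0,0,0.01,-0.003,0,-1]
    - [0,0,0,0.02,-0.0055,0,-1]
    - [0,0,0,0.02,-0.006,0,-1]
    - [0,0,0,0.02,-0.0055,0,-1]

```text
clock: 15.28
tcp_pos: [0.5626, -0.1628, 0.2943]
orientation: [2.51, 1.889, 0.002]
contact_force: [1.1, 0.3, -3.2]
grip_width: 0.0082
gripper_force: 58.5
```

>>> apply_moves:
  moves:
    - [0,0,0,0.022,-0.0065,0,-1]
    - [0,0,0,0.022,-0.0065,0,-1]
    - [0,0,0,0.022,-0.0065,0,-1]
    - [0,0,0,0.022,-0.0065,0,-1]
    - [0,0,0,0.022,-0.0065,0,-1]
    - [0,0,0,0.022,-0.0065,0,-1]
    - [0,0,0,0.022,-0.0065,0,-1]
    - [0,0,0,0.022,-0.0065,0,-1]

```text
clock: 15.95
tcp_pos: [0.5616, 0.0212, 0.2944]
orientation: [2.51, 1.89, 0.002]
contact_force: [-0.9, -0.1, -2.2]
grip_width: 0.0085
gripper_force: 58.5
```

Run:
```python
from h import *
T=tool(); print(T[:3,3],np.degrees(np.arctan2(T[1,1],T[0,1])))
print((np.linalg.inv(T)@[.5628,.2322,.2454,1])[:3].round(4))
```

```text
[0.5616093  0.0211537  0.29444497] -16.04394879772689
[ 0.2031 -0.0572  0.0492]
```

>>> apply_moves:
  moves:
    - [0,0,0,0.022,-0.0062,0,-1]
    - [0,0,0,0.022,-0.0062,0,-1]
    - [0,0,0,0.022,-0.0062,0,-1]
    - [0,0,0,0.022,-0.0062,0,-1]
    - [0,0,0,0.022,-0.0062,0,-1]
    - [0,0,0,0.022,-0.0062,0,-1]
    - [0,0,0,0.022,-0.0062,0,-1]
    - [0,0,0,0.02,-0.0056,0,-1]

```text
clock: 16.62
tcp_pos: [0.5628, 0.2024, 0.2944]
orientation: [-2.509, -1.89, -0.002]
contact_force: [0.2, 0.4, -1.8]
grip_width: 0.0086
gripper_force: 58.5
```

>>> apply_moves:
  moves:
    - [0,0,0,0.014,-0.004,0,-1]
    - [0,0,0,0.008,-0.002,0,-1]
    - [0,0,0,0,0,0.012,-1]
    - [0,0,0,0,0,0.012,-1]
    - [0,0,0,0,0,0.012,-1]
    - [0,0,0,0,0,0.01,-1]
    - [0,0,0,0,0,0,-1]
    - [0,0,0,0,0,0,-1]

```text
clock: 17.28
tcp_pos: [0.5633, 0.2215, 0.2462]
orientation: [-2.514, -1.884, 0.004]
contact_force: [0.2, 0.0, -1.1]
grip_width: 0.0083
gripper_force: 58.3
```

Run:
```python
from h import *
T=tool(); print(T[:3,3],np.degrees(np.arctan2(T[1,1],T[0,1])),T[:3,2])
print((np.linalg.inv(T)@[.5628,.2322,.2454,1])[:3].round(4))
f=grab_frame('side'); g=grab_frame('top')
cv2.imwrite('pics/side5.png',f);cv2.imwrite('pics/top5.png',g)
a=cv2.resize(f[50:220,180:360],None,fx=2.5,fy=2.5,interpolation=3); b=cv2.resize(g[70:240,150:285],None,fx=2.5,fy=2.5,interpolation=3)
cv2.imwrite('pics/m5.png',np.hstack([a,b])); print(a.shape)
S=yawmat(.5628,.2322,-.2827); P=[(S@[0,y,.224+z,1])[:3] for y,z in((.075,.06),(-.075,.06),(-.075,-.06),(.075,-.06))]
print('side exp',((proj('side',P)-[180,50])*2.5).round().tolist()); print('top exp',((proj('top',P)-[150,70])*2.5+[450,0]).round().tolist())
```

```text
[0.56328    0.22154798 0.24617688] -16.294347814294103 [-0.00188843 -0.00131939 -0.99999735]
[ 0.0101 -0.0034  0.0008]
(425, 450, 3)
side exp [[121.0, 92.0], [182.0, 169.0], [187.0, 259.0], [131.0, 181.0]]
top exp [[460.0, 212.0], [606.0, 253.0], [621.0, 278.0], [487.0, 241.0]]
```

View pics/m5.png

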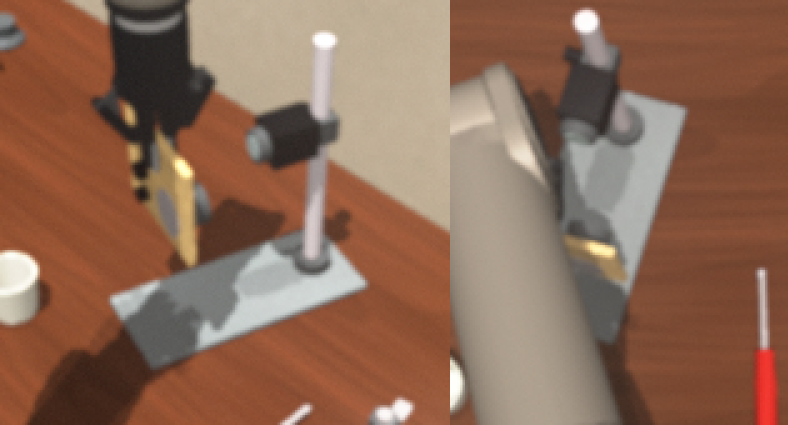

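The board hangs in front of the lens, speaker side towards it. Its right edge is at side crop (190,170) to (192,263), about 1 cm short along the board's width, so I'll close that gap.

>>> apply_moves:
  moves:
    - [0,0,0,0.005,-0.0017,0,-1]
    - [0,0,0,0.005,-0.0017,0,-1]
    - [0,0,0,0,0,0,-1]
    - [0,0,0,0,0,0,-1]
    - [0,0,0,0,0,0,-1]
    - [0,0,0,0,0,0,-1]
    - [0,0,0,0,0,0,-1]
    - [0,0,0,0,0,0,-1]

```text
clock: 18.05
tcp_pos: [0.5633, 0.2331, 0.2473]
orientation: [2.513, 1.885, 0.0]
contact_force: [-0.0, -0.4, -2.0]
grip_width: 0.0082
gripper_force: 58.4
```

Run:
```python
from h import *
T=tool(); print(T[:3,3],np.degrees(np.arctan2(T[1,1],T[0,1])),telemetry.get_obs()['qvel'].round(3))
print((np.linalg.inv(T)@[.5628,.2322,.2454,1])[:3].round(4))
f=grab_frame('side')
h=cv2.cvtColor(f,cv2.COLOR_BGR2HSV); m=((h[...,0]>14)&(h[...,0]<32)&(h[...,1]>70)&(h[...,2]>120)).astype(np.uint8); m[:80]=0;m[180:]=0;m[:,:225]=0;m[:,300:]=0
ys,xs=np.where(m); i=xs>np.percentile(xs,90); print('right edge px',np.percentile(xs,98),ys[i].min(),ys[i].max())
S=yawmat(.5628,.2322,-.2827); print(proj('side',[(S@[x,-.075,.224+z,1])[:3] for z in(.06,-.06) for x in (-.0045,.0045)]).round(1).tolist())
for d in silhouettes('speaker','side')[:2]: print(d['p'],d['extent'])
print(proj('side',(S@[.0345,-.029,.224-.02,1])[:3]))
```

```text
[0.56326267 0.23308138 0.24732934] -16.237331591113037 [ 0.001 -0.    -0.001  0.002  0.001 -0.001  0.001]
[-0.001  -0.0002  0.0019]
right edge px 255.0 86 153
[[251.2, 118.2], [254.5, 117.2], [253.5, 154.2], [256.5, 153.1]]
0.85 [291.1, 357.6, 118.4, 121.5]
0.81 [395.4, 217.2, 41.6, 25.1]
[[258.35148156 128.44595944]]
```

```bash
python3 -c "
from bench import order; print(order.hand_in())"
```

```text
the job is handed in; nothing more can be done
None
```

I turned the nut about 90° anticlockwise and lifted the board out. It is now held still and upright in front of the lens, component side facing it, within about 3 mm of target by my measurements; I've handed the job in at about 18 s of the 53 s, and no verdict was returned.

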